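# Free the scrub brush through the tier opening

### The arm

A 6-joint arm with a two-finger parallel gripper is mounted at the origin on the work surface. World frame = base frame: x ahead of the robot, y to its left, z up, the work surface at z = 0. Lengths are in m, angles in rad, forces in N, time in s.
With the tool pointing down it reaches from about 0.35 to 0.725 m from the base axis. Payload 4.3 kg.
Tool frame: the origin (TCP) lies on the centre line of the jaws, within the pads' length; the fingertips stand env.finger_overhang ahead of it and the grasp point (between the pads) lies 5 mm behind it (env.finger_overhang is the distance from the TCP to the fingertips, in m); y points along the fingers, z is the direction in which the jaws open and shut, and the axes are right-handed (so a half turn about y gives the same grasp; the last joint's range is limited). The gripper opens to 85 mm and grips with 20 to 120 N. Pads are 22 mm wide; open, the fingers measure 114 mm over their backs; the gripper's body (76 mm by 85 mm) begins 54 mm behind the grasp point. The pads swing forward as they close: fully open they stand 13 mm farther back than shut.
Start: joints at [1.028, 0.377, 0.081, 1.274, 0, 1.46], TCP at [0.241, 0.522, 0.245] pointing down, gripper open.
Joint ranges: [-2.72, 2.72], [-0.84, 1.66], [-1.02, 1.22], [-1.77, 2.12], [-1.37, 1.28], [-3.14, 3.14]. Speed limits (rad/s): [2.57, 2.57, 3.14, 3.14, 3.14, 3.14].

### API

Orientations are given as a unit quaternion [x, y, z, w].
In Python, from station import env gives the robot as it stands.
- The arm moves only by the tool servo_tool, never from a script. Its argument "deltas" is a list that holds one entry, the list of rows, each a list of 7 numbers: the shift along the tool's x, y, z scaled (see below), then the turn, a rotation vector about the tool's x, y, z scaled (see below), then the opening, from -1 (shut) to 1 (fully open). In form: [[[tx, ty, tz, wx, wy, wz, hand], ...]]. A call has 1 to 5 rows; each row shifts and turns the pose as measured when the row begins, along the tool's axes as they then stand; what a row does not reach is not made up. The controller multiplies each number of a shift by 0.03 m and each number of a turn by 90 degrees. A row lasts 1/12 s, in which the tool goes at most 41.7 mm and 7.16 degrees, less where a joint would pass 70% of its speed; a pose out of reach is approached as far as the arm can. A call with a number of a shift or a turn outside -1 to 1 is refused whole. A call with a gripper value outside its range is refused whole. The fingers move at their own pace and stop on an object; the grip force is fixed at half the most. Time passes only in rows, so rows that do not move let the fingers close. It gives the time, the measured TCP pose, the force and the opening at its end, in the units of the state.
- env.read_state(): the state, without advancing time (a new reading comes with each control period).
- env.grab_frame(name): name is "scene" or "top" or "wrist"; returns a dict with "image" (480x640x3 uint8, red, green, blue), "mtx" (3x3 intrinsics, pixels), "T" (4x4, takes a point from camera to world coordinates); the wrist camera has in their place "hand_eye" (4x4, takes a point from camera to tool coordinates, whose origin is the TCP and whose axes are the tool frame's). Camera axes: x right, y down, z forward; pixel columns grow to the right and rows downward; lengths in m; the calibration is good to about 2 mm. A picture is of the moment at which its call begins: read the wrist's pose just before it. There is no depth.
- env.job_done(): hands the job in, once; it reports no verdict.
The state is a dict: "time": time; "q": joint angles; "qd": joint speeds; "tau": joint torques, N m; "ee_pos": TCP position; "ee_rot": TCP orientation; "ft_force": force on the tool from outside, world axes, zero at the start; "ft_torque": the same for the moment, N m; "finger_gap": finger opening in m.
Only numpy, scipy, OpenCV 4.12 (cv2) and the standard library are available. Lean on these libraries where they do the work, as an engineer would, in place of code of your own. Each camera call takes 0.05 s, during which the arm holds its last target.

### The job

Tap the slipped wall tiles on the grey tier back against its rear ledge until their front edges line up and nothing hangs over the opening. Then take the scrub brush lying in the well below, tilt it and draw it out endwise through the narrow opening, and finish while still holding it in the gripper, at rest above the opening with the whole brush at least 5 cm over the deck and touching nothing else. Keep the tiles lined up and leave the other things where they are.

Things in the scene. Friction and masses are not known exactly. Their poses are not given: they have to be found in the camera images.
- tier: Fixed grey plastic storage tier on the slab, a flat deck over a closed well. Origin on the slab surface under the centre of the deck's opening; own x points away from the robot (depth), y along its length, z up. Outside x -80 to 183 mm, y -175 to 175 mm; deck top at z 130 mm, deck 5 mm thick, well floor at z 55 mm
- opening (a point): Centre of the rectangular opening in the deck, at deck top height. It spans x -70 to 70 mm and y -88 to 88 mm in the tier's axes. The walled well below is longer: x -75 to 75 mm, y -170 to 170 mm, so it runs 82 mm farther under the deck at each y end; 70 mm high from its floor to the deck's underside
- ledge_foot (a point): Middle of the foot of the upright rear ledge's front face, on the deck top, 171 mm behind the opening's centre (tier x). The ledge is 40 mm high and runs the tier's whole length; the tiles belong flush against it
- brush_grip (a point): Point to grip on the handle of the long wooden scrub brush, half-way up it, near the centre of mass. The brush lies level, bristles down, on the well's floor, about along the tier's y. Own y runs towards the head, z from bristles to back. Handle 16 mm wide and 16 mm high; this point is 22 mm above the underside, 110 mm from the head end, 130 mm from the tail end. 90 to 185 g
- brush_head_end (a point): Middle of the brush's head end, on its underside (bristle tips). Head 60 mm long, 46 mm wide, 30 mm high, its back level with the handle's back. The brush is 240 mm long in all, longer than the opening's diagonal (225 mm), so it cannot come out level. It starts with the head towards the tier's +y
- brush_tail_end (a point): Middle of the brush's tail end, on its underside. Here a 14 mm long foot of the handle's width turns down from the handle to the underside, so that the handle lies level, 14 mm off the floor
- tile1_mid (a point): Centre of the lowest tile of a stack of three loose white wall tiles, each 100 x 100 x 6 mm and about 120 g, lying flat on the deck behind the opening; own x and y along its edges. At the start it has slipped 20 to 40 mm off the ledge towards the robot and is up to 0.12 rad out of square. Flush against the ledge its centre lies at the tier's x = 121 mm, its front edge 1 mm behind the edge of the opening
- tile2_mid (a point): Centre of the middle tile of a stack of three loose white wall tiles, each 100 x 100 x 6 mm and about 120 g, lying flat on the deck behind the opening; own x and y along its edges. At the start it has slipped 20 to 40 mm off the ledge towards the robot and is up to 0.12 rad out of square. Flush against the ledge its centre lies at the tier's x = 121 mm, its front edge 1 mm behind the edge of the opening
- tile3_mid (a point): Centre of the top tile of a stack of three loose white wall tiles, each 100 x 100 x 6 mm and about 120 g, lying flat on the deck behind the opening; own x and y along its edges. At the start it has slipped 20 to 40 mm off the ledge towards the robot and is up to 0.12 rad out of square. Flush against the ledge its centre lies at the tier's x = 121 mm, its front edge 1 mm behind the edge of the opening
- cup: Stainless steel cup, 68 mm wide, 75 mm high, standing on the rear deck near its +y end; leave alone. Origin: centre of its underside
- soap: White soap dish with a bar of soap, 75 x 95 x 23 mm, on the rear deck near its -y end; leave alone. Origin: centre of its underside
- spray: Empty pink spray bottle, 68 mm wide, 210 mm high, on the slab to the right; leave alone. Origin: centre of its underside
- pegbox: Wooden open peg box, 160 x 110 x 70 mm, on the slab to the left; leave alone. Origin: centre of its underside
- sieve: Round white plastic sieve, 180 mm wide, 50 mm high, on the slab to the right, nearer than the spray bottle; leave alone. Origin: centre of its underside
Not all that is in view belongs to the job. Leave any yellow look-alike of the part that bears brush_grip alone. What is shaped like the part that bears tile2_mid but purple is not meant.

How it is judged:
On the way, in this order (a step that is already met when the one before it is completed fails the run):
1. the three tiles are tapped back flush against the ledge, the brush still lying in the well (x of tile1_mid in the frame of tier between 0.115 and 0.126 m and angle between the x axis of each of tile1_mid, tile2_mid, tile3_mid and the x axis of tier, either way round below 0.06 rad and z of tile1_mid in the frame of tier above 0.13 m and x of tile2_mid in the frame of tier between 0.115 and 0.126 m and z of tile2_mid in the frame of tier above 0.136 m and x of tile3_mid in the frame of tier between 0.115 and 0.126 m and z of tile3_mid in the frame of tier above 0.142 m and z of each of brush_head_end, brush_tail_end in the frame of tier below 0.09 m), for 0.2 s.
2. the brush, tilted, has one end out above the deck and the other still below it (((z of brush_head_end in the frame of tier above 0.14 m and z of brush_tail_end in the frame of tier below 0.12 m) or (z of brush_tail_end in the frame of tier above 0.14 m and z of brush_head_end in the frame of tier below 0.12 m))), for 0.1 s.
At the end, for the whole second after the job is handed in: Brush held in the fingers at rest, both ends over 40 mm above the deck, its grip point within 150 mm sideways of the opening's centre, touching nothing else; the three tiles stacked flush with the ledge within 6 mm and square to it within 0.06 rad (z of each of brush_head_end, brush_tail_end in the frame of tier above 0.17 m and horizontal distance between brush_grip and tier below 0.15 m and contact force between brush and the fingers above 1 N and contact force between brush and tier below 0.1 N and contact force between brush and tile1 below 0.1 N and contact force between brush and tile2 below 0.1 N and contact force between brush and tile3 below 0.1 N and contact force between brush and cup below 0.1 N and contact force between brush and soap below 0.1 N and linear speed of brush below 0.03 m/s and x of tile1_mid in the frame of tier between 0.115 and 0.126 m and angle between the x axis of each of tile1_mid, tile2_mid, tile3_mid and the x axis of tier, either way round below 0.06 rad and z of tile1_mid in the frame of tier above 0.13 m and x of tile2_mid in the frame of tier between 0.115 and 0.126 m and z of tile2_mid in the frame of tier above 0.136 m and x of tile3_mid in the frame of tier between 0.115 and 0.126 m and z of tile3_mid in the frame of tier above 0.142 m); the arm keeps its last pose, push and grip.
It fails at once if the cup is pushed more than 30 mm or tipped (distance of cup from where it was at the start of the episode above 0.03 m or angle between cup's own z axis and vertical above 0.4 rad).
It fails at once if the soap is pushed more than 30 mm or tipped (distance of soap from where it was at the start of the episode above 0.03 m or angle between soap's own z axis and vertical above 0.4 rad).
It fails at once if the spray is pushed more than 30 mm or tipped (distance of spray from where it was at the start of the episode above 0.03 m or angle between spray's own z axis and vertical above 0.4 rad).
It fails at once if the pegbox is pushed more than 30 mm or tipped (distance of pegbox from where it was at the start of the episode above 0.03 m or angle between pegbox's own z axis and vertical above 0.4 rad).
It fails at once if the sieve is pushed more than 30 mm or tipped (distance of sieve from where it was at the start of the episode above 0.03 m or angle between sieve's own z axis and vertical above 0.4 rad).
It also fails if it takes over 64 s, if anything falls off the work surface, if the arm or the gripper's body presses on something with over 40 N, if the wrist force passes 120 N, or if a joint passes its speed limit or range.

## Working session

There is one attempt and no reset: what is moved stays moved. The work goes in short steps, Python scripts to look and compute and a tool call to move; the robot and the scene stay as the last step left them, time stands still between calls to the robot, and variables do not carry over. Pictures are saved under pics/ and viewed, and the job is handed in when it is done.

Besides the shell and the picture viewer there is one more tool, called after "Call:" by a JSON object that holds its "method" and its "body". servo_tool: Moves the arm, as the interface text tells. Shifts and turns lie within -1 to 1; 1 stands for 0.03 m of shift or 90 degrees of turn. Its arguments: {"type":"object","properties":{"deltas":{"type":"array","items":{"type":"array","items":{"type":"array","items":{"type":"number","minimum":-1,"maximum":1}}}}},"required":["deltas"]}

```bash
mkdir -p pics; ls; python3 - <<'E'
from station import env
import cv2,numpy as np
s=env.read_state();print({k:np.round(v,4).tolist() for k,v in s.items()},env.finger_overhang)
for n in ["scene","top","wrist"]:
    f=env.grab_frame(n);cv2.imwrite(f"pics/a_{n}.png",f["image"][:,:,::-1]);print(n,f["mtx"].round(1).tolist(),(f.get("T") if "T" in f else f["hand_eye"]).round(4).tolist())
E
```

```text
pics
{'time': 0.0, 'q': [1.0277, 0.3781, 0.0796, 1.2744, -0.0, 1.4605], 'qd': [0.0017, -0.0013, -0.0017, 0.0012, -0.002, 0.0002], 'tau': [0.001, -46.3599, 26.9881, 0.0208, -0.0002, -0.0], 'ee_pos': [0.2408, 0.5215, 0.2444], 'ee_rot': [0.6913, -0.152, 0.1516, -0.6899], 'ft_force': [-0.1986, 0.308, -0.6044], 'ft_torque': [-0.0011, 0.0453, 0.0226], 'finger_gap': 0.0856} 0.014
scene [[495.0, 0.0, 311.8], [0.0, 495.0, 237.9], [0.0, 0.0, 1.0]] [[-0.7376, 0.4335, -0.5177, 1.1264], [0.675, 0.4958, -0.5464, 0.6501], [0.0198, -0.7525, -0.6583, 0.8924], [0.0, 0.0, 0.0, 1.0]]
top [[589.0, 0.0, 318.6], [0.0, 589.0, 234.6], [0.0, 0.0, 1.0]] [[0.0239, -0.9961, 0.0847, 0.3763], [-0.9997, -0.0241, -0.0008, -0.0167], [0.0028, -0.0847, -0.9964, 1.539], [0.0, 0.0, 0.0, 1.0]]
wrist [[429.2, 0.0, 319.3], [0.0, 429.2, 233.0], [0.0, 0.0, 1.0]] [[-0.001, 0.9457, 0.3251, -0.0829], [0.0005, -0.3251, 0.9457, -0.13], [1.0, 0.0011, -0.0001, 0.0004], [0.0, 0.0, 0.0, 1.0]]
```

View pics/a_scene.png

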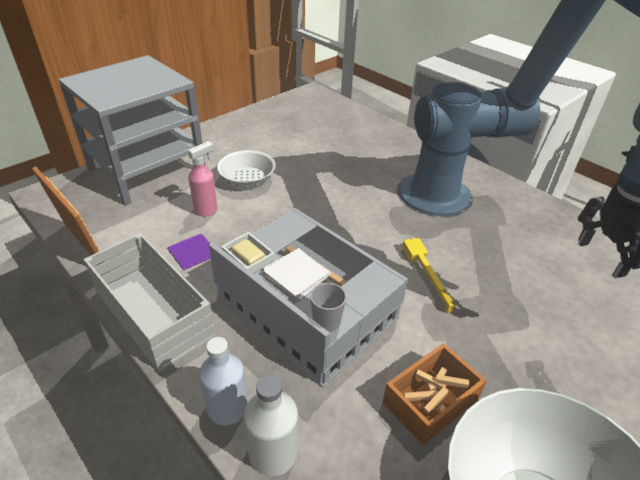

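View pics/a_top.png

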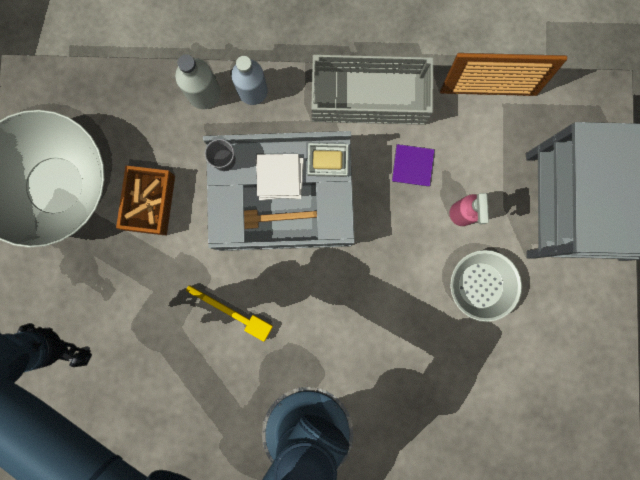

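View pics/a_wrist.png

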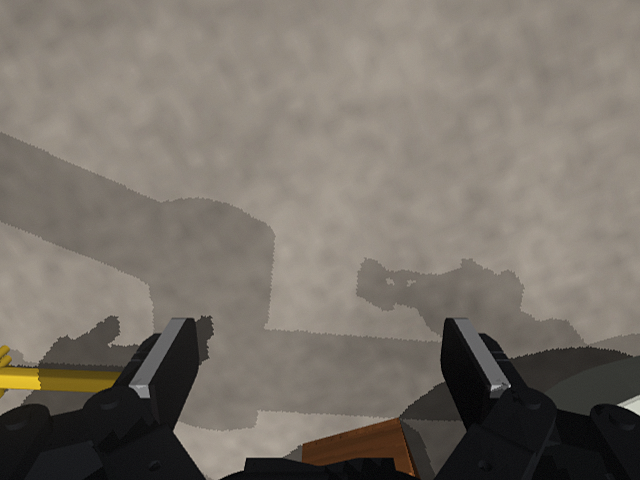

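```bash
python3 - <<'E'
import cv2
i=cv2.imread("pics/a_top.png")[120:260,195:365];cv2.imwrite("pics/b_top.png",cv2.resize(i,None,fx=4.4,fy=4.2,interpolation=cv2.INTER_CUBIC))
i=cv2.imread("pics/a_scene.png")[200:390,205:415];cv2.imwrite("pics/b_scene.png",cv2.resize(i,None,fx=3,fy=3,interpolation=cv2.INTER_CUBIC))
E
```

```text
(no output)
```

View pics/b_top.png

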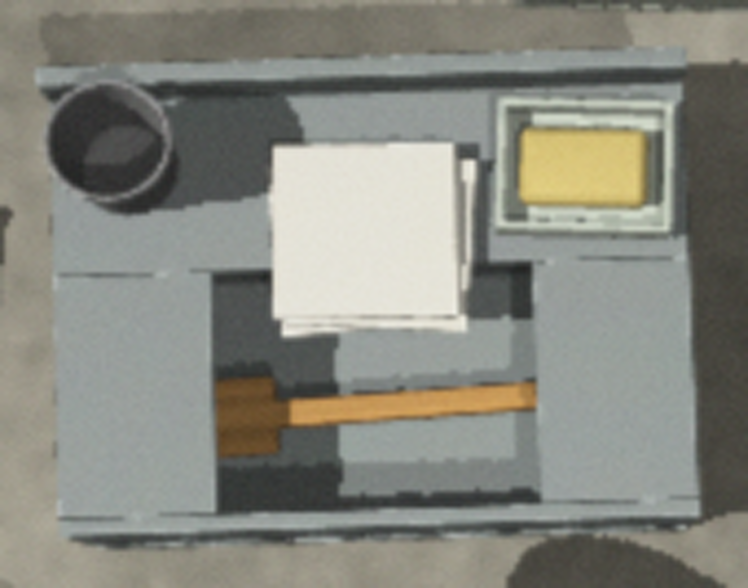

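View pics/b_scene.png

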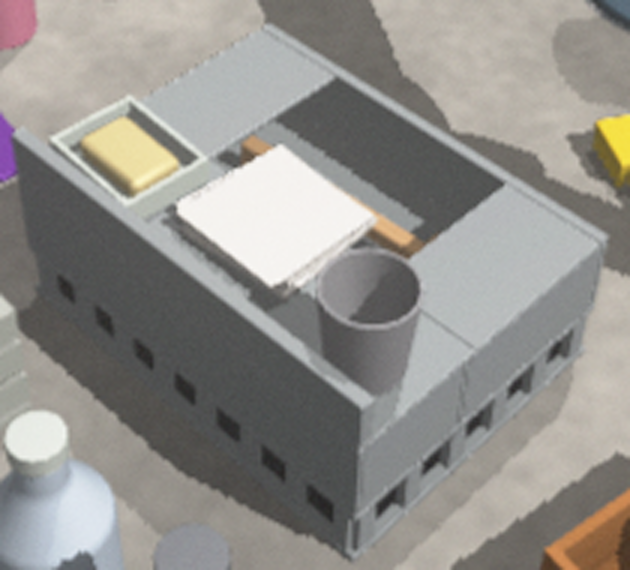

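```bash
cat > h.py <<'E'
import numpy as np
TT=np.array([[0.0239,-0.9961,0.0847,0.3763],[-0.9997,-0.0241,-0.0008,-0.0167],[0.0028,-0.0847,-0.9964,1.539],[0,0,0,1]])
KT=np.array([[589,0,318.6],[0,589,234.6],[0,0,1]])
TS=np.array([[-0.7376,0.4335,-0.5177,1.1264],[0.675,0.4958,-0.5464,0.6501],[0.0198,-0.7525,-0.6583,0.8924],[0,0,0,1]])
KS=np.array([[495,0,311.8],[0,495,237.9],[0,0,1]])
def ray(uv,z,K,T):
    d=T[:3,:3]@np.linalg.solve(K,[uv[0],uv[1],1]);o=T[:3,3];return (o+d*(z-o[2])/d[2])
def top(uv,z):return ray(uv,z,KT,TT)
def scn(uv,z):return ray(uv,z,KS,TS)
def proj(p,K,T):
    c=np.linalg.inv(T)@np.r_[p,1];return (K@(c[:3]/c[2]))[:2]
E
python3 - <<'E'
from h import *
np.set_printoptions(precision=4,suppress=True)
b=lambda u,v:(195+u/4.4-.4,120+v/4.2-.4)
s=lambda u,v:(205+u/3-.3,200+v/3-.3)
for n,p in dict(oLF=(216,513),oRF=(540,500),oLR=(212,271),oRR=(532,262),cLF=(60,518),cRF=(698,498),cLR=(40,72),cRR=(684,52),ledgefootL=(50,90),lfR=(684,78)).items():
    print(n,top(b(*p),.17 if n[:3] in('cLR','cRR') else .13))
for n,p in dict(tl=(272,145),tr=(453,142),br=(462,316),bl=(274,318)).items(): print('t3',n,top(b(*p),.148))
for n,p in dict(br=(467,330),bl=(282,334),tr=(475,160)).items(): print('t2/1',n,top(b(*p),.14))
for n,p in dict(h1=(217,378),h2=(280,380),h3=(277,453),h4=(217,455),hb1=(280,400),hb2=(280,426),t1=(534,383),t2=(536,409)).items(): print(n,top(b(*p),.085))
for n,p in dict(oRFs=(335,75),oLF=(505,185),oLR=(425,245)).items(): print('scene',n,scn(s(*p),.13))
print('ledge tops',scn(s(362,408),.17),scn(s(20,130),.17))
print('cup',top((220,150),.205),'soap',[top(b(*p),.153) for p in((497,97),(672,233))])
E
```

```text
oLF [0.4746 0.1613 0.13  ]
oRF [ 0.4863 -0.015   0.13  ]
oLR [0.6141 0.1683 0.13  ]
oRR [ 0.6236 -0.0073  0.13  ]
cLF [0.4697 0.2461 0.13  ]
cRF [ 0.4895 -0.1011  0.13  ]
cLR [0.7183 0.2594 0.17  ]
cRR [ 0.7383 -0.0864  0.17  ]
ledgefootL [0.7178 0.2615 0.13  ]
lfR [ 0.7335 -0.0888  0.13  ]
t3 tl [0.6845 0.1358 0.148 ]
t3 tr [0.6887 0.0373 0.148 ]
t3 br [0.5885 0.0297 0.148 ]
t3 bl [0.5849 0.1315 0.148 ]
t2/1 br [0.5818 0.0271 0.14  ]
t2/1 bl [0.577  0.1277 0.14  ]
t2/1 tr [0.6803 0.0253 0.14  ]
h1 [0.5578 0.1692 0.085 ]
h2 [0.5574 0.1336 0.085 ]
h3 [0.514  0.1339 0.085 ]
h4 [0.512  0.1676 0.085 ]
hb1 [0.5455 0.1332 0.085 ]
hb2 [0.5301 0.1327 0.085 ]
t1 [ 0.5591 -0.0099  0.085 ]
t2 [ 0.5437 -0.0114  0.085 ]
scene oRFs [ 0.4859 -0.0111  0.13  ]
scene oLF [0.4777 0.1657 0.13  ]
scene oLR [0.5663 0.1695 0.13  ]
ledge tops [0.7213 0.265  0.17  ] [ 0.7345 -0.081   0.17  ]
cup [0.6794 0.2136 0.205 ] soap [array([0.7142, 0.0139, 0.153 ]), array([ 0.6381, -0.0828,  0.153 ])]
```

```bash
cat >> h.py <<'E'
from scipy.spatial.transform import Rotation as Rn
np.set_printoptions(precision=4,suppress=True)
C=np.array([.5497,.0768,0.]); YAW=.055
RT=Rn.from_euler('z',YAW).as_matrix()
def t2w(p): return C+RT@np.array(p)
def w2t(p): return RT.T@(np.array(p)-C)
def plan(pos,R):
    "units of the servo: total shift and turn in tool axes"
    from station import env
    s=env.read_state();R0=Rn.from_quat(s['ee_rot'])
    d=R0.inv().apply(np.array(pos)-s['ee_pos'])/.03
    w=(R0.inv()*Rn.from_matrix(R)).as_rotvec()
    print('t',round(s['time'],2),'pos',s['ee_pos'],'tier',w2t(s['ee_pos']),'shift units',d,'turn deg',np.degrees(w),'units',w/(np.pi/2),'F',s['ft_force'],'gap',s['finger_gap'],'q',s['q'])
    print(R0.as_matrix())
def rot(yv,zv):
    y=np.array(yv,float);y/=np.linalg.norm(y);z=np.array(zv,float);z-=y*(z@y);z/=np.linalg.norm(z)
    return np.column_stack([np.cross(y,z),y,z])
E
python3 - <<'E'
from h import *
for sg in (1,-1): plan(t2w([.0,.007,.24]),rot([0,0,-1],sg*RT[:,1]))
E
```

```text
t 0.15 pos [0.2409 0.5216 0.2446] tier [-0.2839  0.4611  0.2446] shift units [15.4527  0.1643 -8.9352] turn deg [  0.0876 -27.9473  -0.031 ] units [ 0.001  -0.3105 -0.0003] F [-0.0697  0.3145  0.5619] gap 0.08585130891488144 q [ 1.0277  0.3779  0.0799  1.2744 -0.      1.4605]
[[ 0.9078 -0.0008  0.4194]
 [-0.4194 -0.0014  0.9078]
 [-0.0002 -1.     -0.0016]]
t 0.15 pos [0.2409 0.5216 0.2446] tier [-0.2839  0.4611  0.2446] shift units [15.4527  0.1643 -8.9352] turn deg [  0.042  152.0526   0.1186] units [0.0005 1.6895 0.0013] F [-0.0697  0.3145  0.5619] gap 0.08585130891488144 q [ 1.0277  0.3779  0.0799  1.2744 -0.      1.4605]
[[ 0.9078 -0.0008  0.4194]
 [-0.4194 -0.0014  0.9078]
 [-0.0002 -1.     -0.0016]]
```

Call:
{"method": "servo_tool", "body": {"deltas": [[[1,0,-0.55,0,-0.062,0,0.1],[1,0,-0.6,0,-0.062,0,0.1],[1,0,-0.65,0,-0.062,0,0.1],[1,0,-0.7,0,-0.062,0,0.1],[0.9,0,-0.8,0,-0.062,0,0.1]]]}}

```text
time: 0.57
ee_pos: [0.36, 0.3922, 0.2419]
ee_rot: [0.707, 0.03, -0.033, -0.706]
ft_force: [0.7, 0.7, -0.7]
finger_gap: 0.0472
```

```bash
python3 - <<'E'
from h import *
plan(t2w([.0,-.001,.2]),rot([0,0,-1],RT[:,1]))
E
```

```text
t 0.57 pos [0.36   0.3922 0.2419] tier [-0.1721  0.3254  0.2419] shift units [  5.363    1.3812 -11.0697] turn deg [ 0.0666  1.9858 -0.2954] units [ 0.0007  0.0221 -0.0033] F [ 0.6832  0.7207 -0.7045] gap 0.047207258555955936 q [ 0.7078  0.295  -0.045   1.2356  0.0021  0.6182]
[[ 0.996  -0.0051 -0.0895]
 [ 0.0895 -0.0015  0.996 ]
 [-0.0052 -1.     -0.0011]]
```

Call:
{"method": "servo_tool", "body": {"deltas": [[[0.5,0,-1,0,0.02,0,0.1],[0.5,0,-1,0,0,0,0.1],[0.5,0,-1,0,0,0,0.1],[0.5,0,-1,0,0,0,0.1],[0.5,0,-1,0,0,0,0.1]]]}}

```text
time: 0.98
ee_pos: [0.449, 0.2402, 0.2401]
ee_rot: [0.708, 0.019, -0.024, -0.706]
ft_force: [0.2, -1.1, -0.3]
finger_gap: 0.0471
```

Call:
{"method": "servo_tool", "body": {"deltas": [[[0.5,0,-1,0,0,0,0.1],[0.5,0,-1,0,0,0,0.1],[0.5,0,-1,0,0,0,0.1],[0.5,0,-1,0,0,0,0.1],[0.5,0,-1,0,0,0,0.1]]]}}

```text
time: 1.4
ee_pos: [0.5347, 0.0866, 0.2386]
ee_rot: [0.708, 0.018, -0.025, -0.706]
ft_force: [0.6, 0.3, 1.0]
finger_gap: 0.0472
```

```bash
python3 - <<'E'
from h import *
plan(t2w([.0,-.001,.2]),rot([0,0,-1],RT[:,1]))
E
```

```text
t 1.4 pos [0.5347 0.0866 0.2386] tier [-0.0145  0.0106  0.2386] shift units [ 0.4915  1.2828 -0.387 ] turn deg [ 0.1043  0.32   -0.5048] units [ 0.0012  0.0036 -0.0056] F [0.577  0.2638 1.0147] gap 0.04722028943611756 q [ 0.0445  0.3185 -0.021   1.2401 -0.0019 -0.0161]
[[ 0.9981 -0.0087 -0.0606]
 [ 0.0605 -0.0023  0.9982]
 [-0.0088 -1.     -0.0018]]
```

Call:
{"method": "servo_tool", "body": {"deltas": [[[0.2,0.8,-0.2,0,0.003,-0.006,0.1],[0.1,0.8,-0.2,0,0,0,0.1],[0,0.3,0,0,0,0,0.1],[0,0,0,0,0,0,0.1]]]}}

```text
time: 1.73
ee_pos: [0.5491, 0.0667, 0.1798]
ee_rot: [0.708, 0.017, -0.014, -0.706]
ft_force: [-0.4, -0.0, 0.9]
finger_gap: 0.047
```

```bash
python3 - <<'E'
from h import *
from station import env
import cv2
plan(t2w([.0,-.001,.14]),rot([0,0,-1],RT[:,1]))
for n in ["scene","wrist"]:
    i=env.grab_frame(n)['image'][:,:,::-1]
    if n=="scene": i=cv2.resize(i[180:390,205:425],None,fx=3,fy=3,interpolation=cv2.INTER_CUBIC)[:600]
    cv2.imwrite(f"pics/c_{n}.png",i)
E
```

```text
t 1.73 pos [0.5491 0.0667 0.1798] tier [-0.0012 -0.0101  0.1798] shift units [0.03   1.327  0.3078] turn deg [ 0.2321 -0.6085  0.2636] units [ 0.0026 -0.0068  0.0029] F [-0.4425 -0.0395  0.9113] gap 0.047020765383385316 q [ 0.0083  0.3558 -0.1219  1.0883 -0.0039 -0.0361]
[[ 0.999   0.0048 -0.0444]
 [ 0.0444 -0.0038  0.999 ]
 [ 0.0046 -1.     -0.004 ]]
```

View pics/c_scene.png

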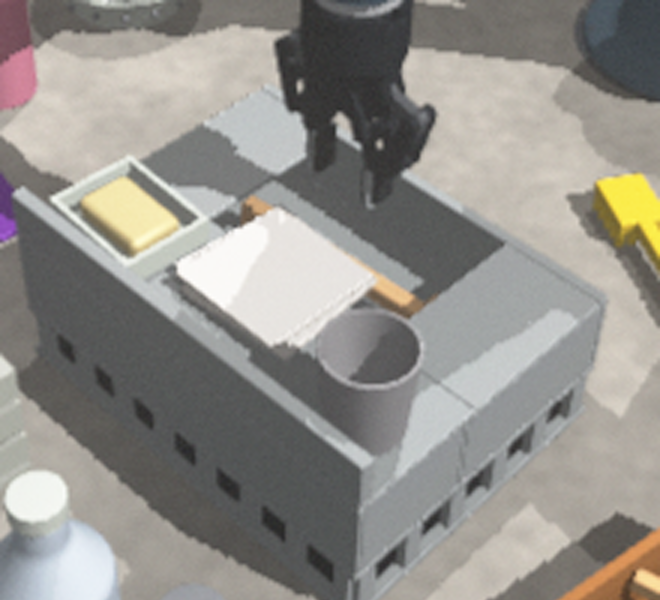

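View pics/c_wrist.png

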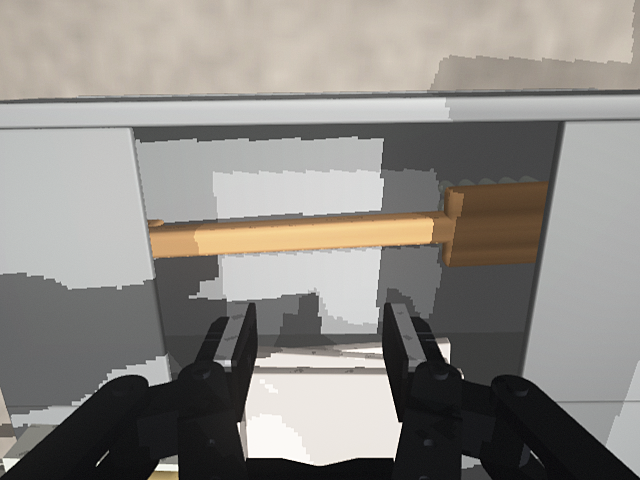

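```bash
python3 - <<'E'
from h import *
for y in (.088,.093,.098):
    d=TS[:3,:3]@np.linalg.solve(KS,[205+370/3-.3,180+205/3-.3,1]);o=TS[:3,3];print(o+d*(y-o[1])/d[1])
HE=np.array([[-0.001,0.9457,0.3251,-0.0829],[0.0005,-0.3251,0.9457,-0.13],[1,0.0011,-0.0001,0.0004],[0,0,0,1]])
KW=np.array([[429.2,0,319.3],[0,429.2,233],[0,0,1]])
T=np.eye(4);T[:3,:3]=[[.999,.0048,-.0444],[.0444,-.0038,.999],[.0046,-1,-.004]];T[:3,3]=[.5491,.0667,.1798]
T=T@HE
w=lambda p,z:(ray(p,z,KW,T),w2t(ray(p,z,KW,T)))
for n,p in dict(j1=(433,212),j2=(433,241),t1=(150,222),t2=(155,257),hA=(462,187),hB=(450,266),hC=(546,182),hD=(536,265)).items(): print(n,*w(p,.085))
for n,p in dict(oFL=(561,124),oFR=(134,128),oL=(525,400),oR=(167,369)).items(): print(n,*w(p,.13))
for n,p in dict(f1a=(258,373),f1b=(390,374)).items(): print(n,*w(p,.142))
for n,p in dict(f3a=(258,346),f3b=(450,340)).items(): print(n,*w(p,.133))
E
```

```text
[0.5436 0.088  0.1565]
[0.5488 0.093  0.1631]
[0.554  0.098  0.1696]
j1 [0.5289 0.1277 0.085 ] [-0.0179  0.0519  0.085 ]
j2 [0.5457 0.1299 0.085 ] [-0.0011  0.0532  0.085 ]
t1 [ 0.5419 -0.0268  0.085 ] [-0.0135 -0.103   0.085 ]
t2 [ 0.5626 -0.0257  0.085 ] [ 0.0073 -0.1031  0.085 ]
hA [0.5144 0.1413 0.085 ] [-0.0317  0.0663  0.085 ]
hB [0.5603 0.1415 0.085 ] [0.0141 0.0641 0.085 ]
hC [0.5096 0.1853 0.085 ] [-0.034   0.1105  0.085 ]
hD [0.5573 0.1901 0.085 ] [0.0139 0.1127 0.085 ]
oFL [0.4768 0.1618 0.13  ] [-0.0681  0.0889  0.13  ]
oFR [ 0.4864 -0.0118  0.13  ] [-0.0681 -0.0849  0.13  ]
oL [0.6136 0.175  0.13  ] [0.0692 0.0946 0.13  ]
oR [ 0.6035 -0.0067  0.13  ] [ 0.0492 -0.0863  0.13  ]
f1a [0.5945 0.0404 0.142 ] [ 0.0427 -0.0388  0.142 ]
f1b [0.592  0.1019 0.142 ] [0.0436 0.0227 0.142 ]
f3a [0.5859 0.0392 0.133 ] [ 0.0341 -0.0396  0.133 ]
f3b [0.5781 0.1305 0.133 ] [0.0314 0.0521 0.133 ]
```

Call:
{"method": "servo_tool", "body": {"deltas": [[[0,0.6,0.3,0.002,-0.006,0.003,0.1],[0.2,0.5,0,0,0,0,0.1],[0.3,0,0,0,0,0,0.1]]]}}

```text
time: 2.08
ee_pos: [0.565, 0.0802, 0.1529]
ee_rot: [0.707, 0.024, -0.018, -0.707]
ft_force: [-0.5, 0.3, -0.6]
finger_gap: 0.0468
```

```bash
python3 - <<'E'
from h import *
plan(t2w([.06,-.001,.146]),rot([0,0,-1],RT[:,1]))
E
```

```text
t 2.08 pos [0.565  0.0802 0.1529] tier [0.0154 0.0025 0.1529] shift units [ 1.4828  0.2419 -0.1231] turn deg [0.0269 0.2403 0.4206] units [0.0003 0.0027 0.0047] F [-0.5304  0.2945 -0.559 ] gap 0.046826630329516575 q [ 0.0299  0.4039 -0.1223  1.0372 -0.0003 -0.0293]
[[ 0.9982  0.0074 -0.0592]
 [ 0.0592 -0.0001  0.9982]
 [ 0.0073 -1.     -0.0005]]
```

Call:
{"method": "servo_tool", "body": {"deltas": [[[-0.1,0.25,-0.1,0,0.002,0.004,0.1],[0.2,0,0,0,0,0,0.1],[0.25,0,0,0,0,0,0.1],[0.25,0,0,0,0,0,0.1]]]}}

```text
time: 2.42
ee_pos: [0.5835, 0.0809, 0.1482]
ee_rot: [0.707, 0.022, -0.021, -0.707]
ft_force: [-0.9, 0.3, -0.6]
finger_gap: 0.0472
```

Call:
{"method": "servo_tool", "body": {"deltas": [[[0.25,0,0,0,0,0,0.1],[0.25,0,0,0,0,0,0.1],[0.2,0,0,0,0,0,0.1]]]}}

```text
time: 2.67
ee_pos: [0.6067, 0.0829, 0.1494]
ee_rot: [0.707, 0.023, -0.021, -0.707]
ft_force: [-2.2, -0.3, -0.4]
finger_gap: 0.0468
```

```bash
python3 - <<'E'
from h import *
plan(t2w([.06,-.001,.146]),rot([0,0,-1],RT[:,1]))
E
```

```text
t 2.67 pos [0.6067 0.0829 0.1494] tier [0.0572 0.0029 0.1494] shift units [ 0.0907  0.1143 -0.1312] turn deg [0.0071 0.3496 0.1594] units [0.0001 0.0039 0.0018] F [-2.2399 -0.3226 -0.3784] gap 0.04683117110154323 q [ 0.0322  0.4907  0.0053  1.0826 -0.0001 -0.0289]
[[ 0.9981  0.0028 -0.0611]
 [ 0.0611  0.      0.9981]
 [ 0.0028 -1.     -0.0001]]
```

Call:
{"method": "servo_tool", "body": {"deltas": [[[-0.1,0.12,0,0,0.004,0,0.1],[0.15,0,0,0,0,0,0.1],[0.1,0,0,0,0,0,0.1]]]}}

```text
time: 2.92
ee_pos: [0.6095, 0.0831, 0.1476]
ee_rot: [0.707, 0.019, -0.02, -0.707]
ft_force: [-11.3, -1.2, 6.0]
finger_gap: 0.0473
```

```bash
python3 - <<'E'
from h import *
from station import env
import cv2
plan(t2w([.06,-.001,.146]),rot([0,0,-1],RT[:,1]))
i=env.grab_frame("scene")['image'][:,:,::-1]
i=cv2.resize(i[210:320,230:370],None,fx=5,fy=5,interpolation=cv2.INTER_CUBIC)
cv2.imwrite(f"pics/d_scene.png",i)
E
```

```text
t 2.92 pos [0.6095 0.0831 0.1476] tier [0.0601 0.003  0.1476] shift units [-0.0023  0.0518 -0.1319] turn deg [ 0.0161 -0.0191 -0.1022] units [ 0.0002 -0.0002 -0.0011] F [-11.3211  -1.2012   6.0314] gap 0.04725731525272136 q [ 0.0325  0.5013  0.0176  1.0889 -0.0003 -0.0222]
[[ 0.9985 -0.0018 -0.0546]
 [ 0.0546 -0.0004  0.9985]
 [-0.0018 -1.     -0.0003]]
```

View pics/d_scene.png

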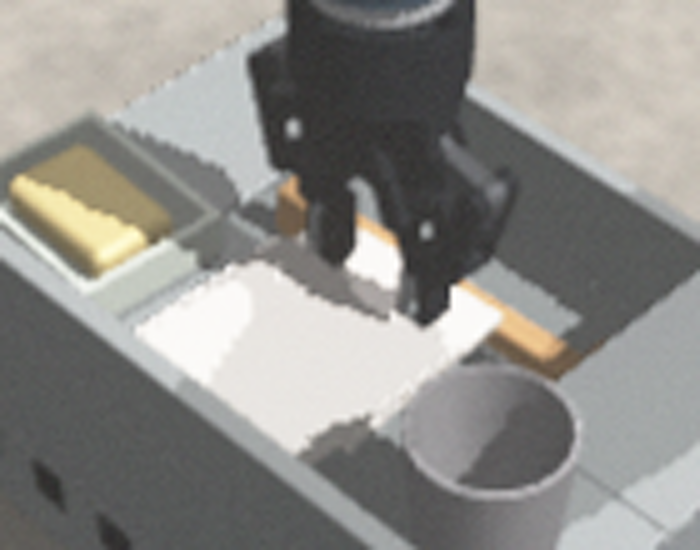

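Call:
{"method": "servo_tool", "body": {"deltas": [[[-0.3,-0.4,0,0,0,0,0.1],[-1,0,0,0,0,0,0.1],[-1,0,0,0,0,0,0.1],[-0.5,-0.3,0,0,0,0,0.1]]]}}

```text
time: 3.3
ee_pos: [0.525, 0.0781, 0.167]
ee_rot: [0.707, 0.018, -0.019, -0.707]
ft_force: [-0.6, -1.5, 0.4]
finger_gap: 0.0469
```

```bash
cat > snap.py <<'E'
import sys,cv2
from h import *
from station import env
plan(t2w([0,0,.146]),rot([0,0,-1],RT[:,1]))
p=sys.argv[1]
for n in sys.argv[2:]:
    i=env.grab_frame(n)['image'][:,:,::-1]
    if n=="scene": i=cv2.resize(i[210:320,230:370],None,fx=5,fy=5,interpolation=cv2.INTER_CUBIC)
    if n=="top": i=cv2.resize(i[120:260,195:365],None,fx=4.4,fy=4.2,interpolation=cv2.INTER_CUBIC)
    cv2.imwrite(f"pics/{p}_{n}.png",i)
E
python3 snap.py e wrist scene
```

```text
t 3.3 pos [0.525  0.0781 0.167 ] tier [-0.0246  0.0027  0.167 ] shift units [ 0.8206  0.6983 -0.0868] turn deg [ 0.0147 -0.1132 -0.1068] units [ 0.0002 -0.0013 -0.0012] F [-0.5711 -1.4638  0.3932] gap 0.046889314667320485 q [ 0.0283  0.3261 -0.1995  1.047  -0.0003 -0.0247]
[[ 0.9986 -0.0018 -0.053 ]
 [ 0.053  -0.0004  0.9986]
 [-0.0019 -1.     -0.0003]]
```

View pics/e_wrist.png

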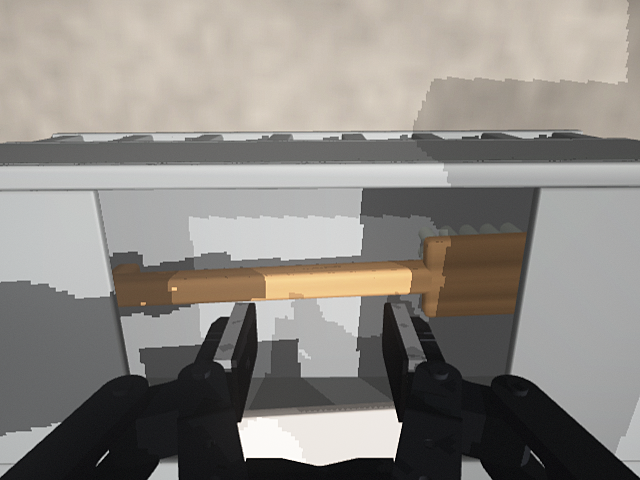

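View pics/e_scene.png

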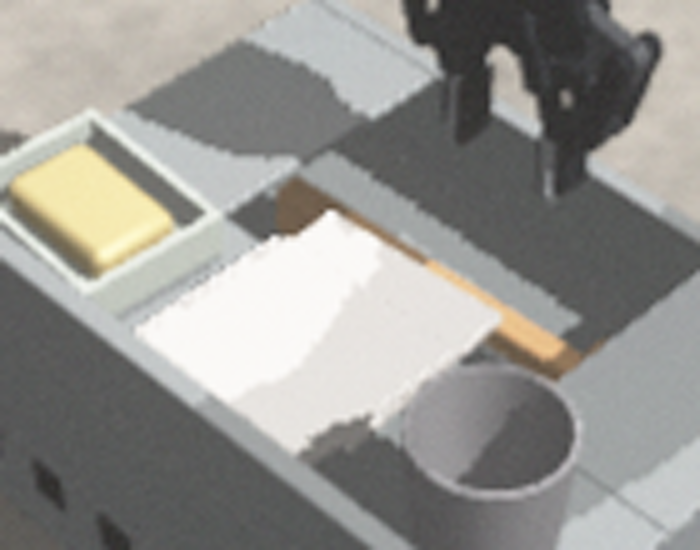

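```bash
python3 snap.py f top
python3 - <<'E'
from h import *
s=lambda u,v:(230+u/5-.4,210+v/5-.4)
for p in [(333,210),(500,315),(133,330),(290,450)]: print([w2t(scn(s(*p),z)) for z in(.142,.148)])
E
```

```text
t 3.4 pos [0.5269 0.0782 0.1695] tier [-0.0227  0.0027  0.1695] shift units [ 0.7533  0.7868 -0.088 ] turn deg [ 0.0186 -0.103   0.1494] units [ 0.0002 -0.0011  0.0017] F [ 1.5304 -0.3765  0.4891] gap 0.04729084977610563 q [ 0.0284  0.3244 -0.1951  1.0487 -0.0003 -0.0248]
[[ 0.9986  0.0026 -0.0532]
 [ 0.0532 -0.0002  0.9986]
 [ 0.0026 -1.     -0.0003]]
[array([ 0.0419, -0.0406,  0.142 ]), array([ 0.0465, -0.0359,  0.148 ])]
[array([0.037 , 0.0565, 0.142 ]), array([0.0416, 0.0604, 0.148 ])]
[array([ 0.1543, -0.0462,  0.142 ]), array([ 0.158 , -0.0415,  0.148 ])]
[array([0.1535, 0.0492, 0.142 ]), array([0.1572, 0.0531, 0.148 ])]
```

View pics/f_top.png

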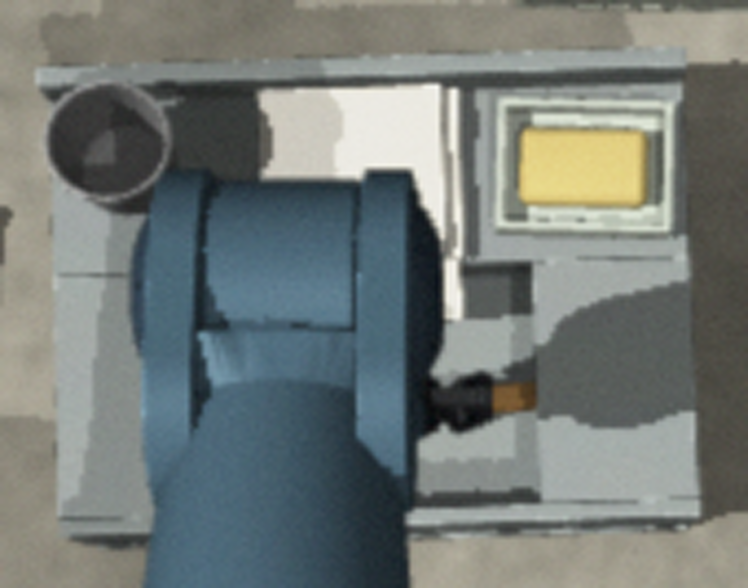

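Call:
{"method": "servo_tool", "body": {"deltas": [[[0,0.6,-0.08,0,-0.001,0,0.1],[0,0.5,0,0,0,0,0.1],[0.3,0.1,0,0,0,0,0.1]]]}}

```text
time: 3.7
ee_pos: [0.5431, 0.0764, 0.1347]
ee_rot: [0.707, 0.024, -0.014, -0.707]
ft_force: [0.1, 0.7, -0.4]
finger_gap: 0.0472
```

```bash
python3 - <<'E'
from h import *
plan(t2w([.06,0.0,.134]),rot([0,0,-1],RT[:,1]))
E
```

```text
t 3.7 pos [0.5431 0.0764 0.1347] tier [-0.0066 -0.0001  0.1347] shift units [2.2192 0.0518 0.0043] turn deg [ 0.0345 -0.0407  0.7714] units [ 0.0004 -0.0005  0.0086] F [ 0.1351  0.7037 -0.3679] gap 0.04719870854533271 q [ 0.0241  0.3705 -0.2233  0.9634 -0.0002 -0.0302]
[[ 0.9984  0.0135 -0.0543]
 [ 0.0543  0.0001  0.9985]
 [ 0.0135 -0.9999 -0.0006]]
```

Call:
{"method": "servo_tool", "body": {"deltas": [[[0.3,0.1,0,0,0,0.008,0.1],[0.3,0.03,0,0,0,0,0.1],[0.25,0.03,0,0,0,0,0.1],[0.25,0.03,0,0,0,0,0.1],[0.25,0.03,0,0,0,0,0.1]]]}}

```text
time: 4.12
ee_pos: [0.5874, 0.0796, 0.1263]
ee_rot: [-0.706, -0.017, 0.022, 0.707]
ft_force: [-6.2, -0.2, 4.7]
finger_gap: 0.0469
```

Call:
{"method": "servo_tool", "body": {"deltas": [[[0.25,0.03,0,0,0,0,0.1],[0.25,0,0,0,0,0,0.1],[0.2,0,0,0,0,0,0.1]]]}}

```text
time: 4.37
ee_pos: [0.6072, 0.0809, 0.1247]
ee_rot: [-0.706, -0.014, 0.025, 0.707]
ft_force: [-5.5, 0.3, 4.7]
finger_gap: 0.0473
```

```bash
python3 - <<'E'
from h import *
plan(t2w([.06,0.0,.134]),rot([0,0,-1],RT[:,1]))
E
```

```text
t 4.37 pos [0.6072 0.0809 0.1247] tier [0.0576 0.0009 0.1247] shift units [ 0.074  -0.3108 -0.0304] turn deg [-0.1098  0.0055 -0.9298] units [-0.0012  0.0001 -0.0103] F [-5.4614  0.3069  4.7039] gap 0.047263104331427955 q [ 0.0282  0.523  -0.008   1.056   0.0015 -0.0269]
[[ 0.9984 -0.0163 -0.0551]
 [ 0.0551  0.001   0.9985]
 [-0.0162 -0.9999  0.0019]]
```

Call:
{"method": "servo_tool", "body": {"deltas": [[[0.1,-0.15,0,0,0,-0.01,0.1],[0.1,0,0,0,0,0,0.1],[0.1,0,0,0,0,0,0.1]]]}}

```text
time: 4.62
ee_pos: [0.6087, 0.081, 0.1256]
ee_rot: [-0.707, -0.012, 0.028, 0.707]
ft_force: [-13.2, -0.9, 9.0]
finger_gap: 0.0468
```

```bash
python3 snap.py g wrist scene
```

```text
t 4.62 pos [0.6087 0.081  0.1256] tier [0.0591 0.0009 0.1256] shift units [-1.986  -0.6348 -0.0281] turn deg [-0.0761  0.0702 -1.2878] units [-0.0008  0.0008 -0.0143] F [-13.1972  -0.9323   9.004 ] gap 0.04675589806092585 q [ 0.0287  0.5306  0.007   1.0697  0.0007 -0.0276]
[[ 0.9982 -0.0225 -0.0562]
 [ 0.0562  0.0001  0.9984]
 [-0.0225 -0.9997  0.0013]]
```

View pics/g_scene.png

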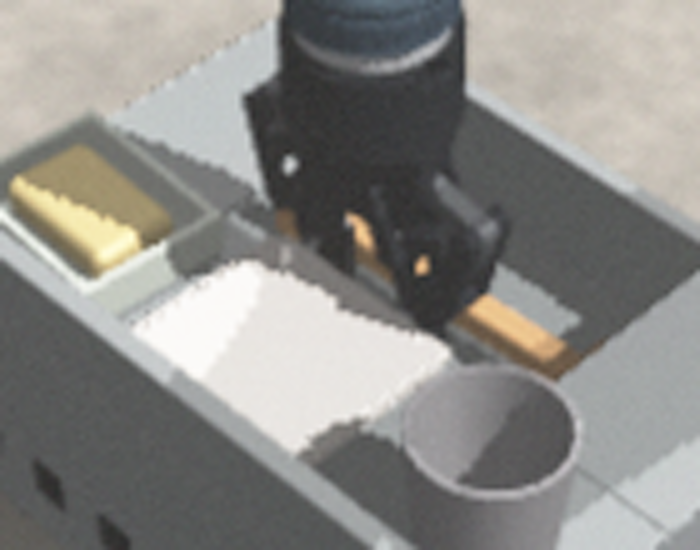

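View pics/g_wrist.png

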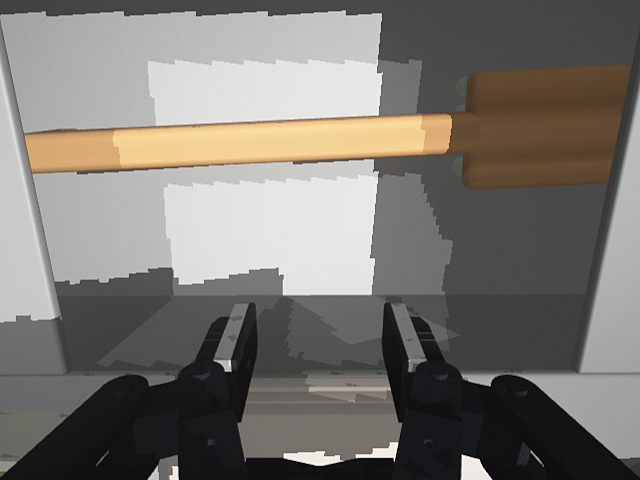

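Call:
{"method": "servo_tool", "body": {"deltas": [[[-0.5,0,0,0,0,0,0.1],[-1,-0.7,0,0,0,-0.01,0.1],[-1,-1,0,0,0,0,0.1],[-1,-1,0,0,0,0,0.1],[0,0,0,0,0,0,0.1]]]}}

```text
time: 5.13
ee_pos: [0.5061, 0.0749, 0.208]
ee_rot: [-0.706, -0.017, 0.022, 0.707]
ft_force: [0.2, -0.1, 0.6]
finger_gap: 0.047
```

```bash
python3 snap.py i wrist scene top
```

```text
t 5.13 pos [0.5061 0.0749 0.208 ] tier [-0.0436  0.0005  0.208 ] shift units [ 1.4689  2.0547 -0.0194] turn deg [-0.0792  0.0329 -0.4028] units [-0.0009  0.0004 -0.0045] F [ 0.1617 -0.0774  0.5539] gap 0.04700318728633525 q [ 0.0222  0.2694 -0.1688  1.1397  0.0011 -0.0334]
[[ 0.9984 -0.0071 -0.0555]
 [ 0.0555  0.001   0.9985]
 [-0.007  -1.      0.0014]]
```

View pics/i_scene.png

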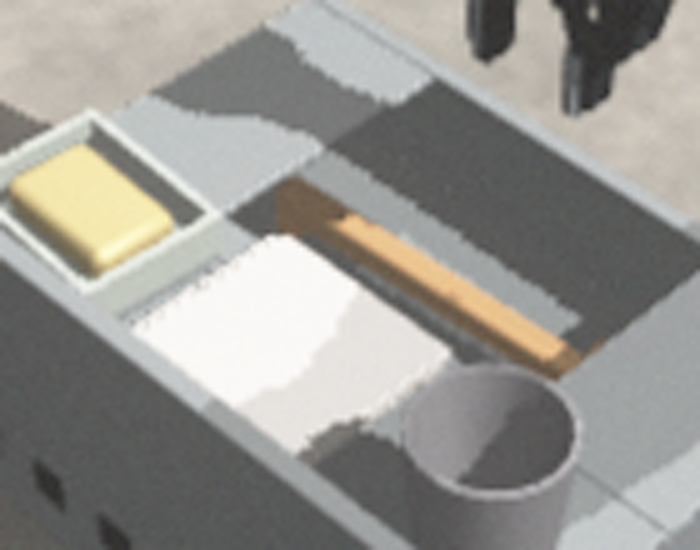

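View pics/i_wrist.png

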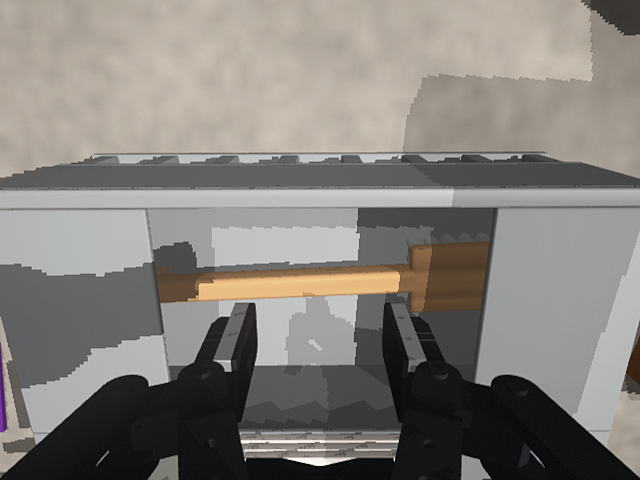

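View pics/i_top.png

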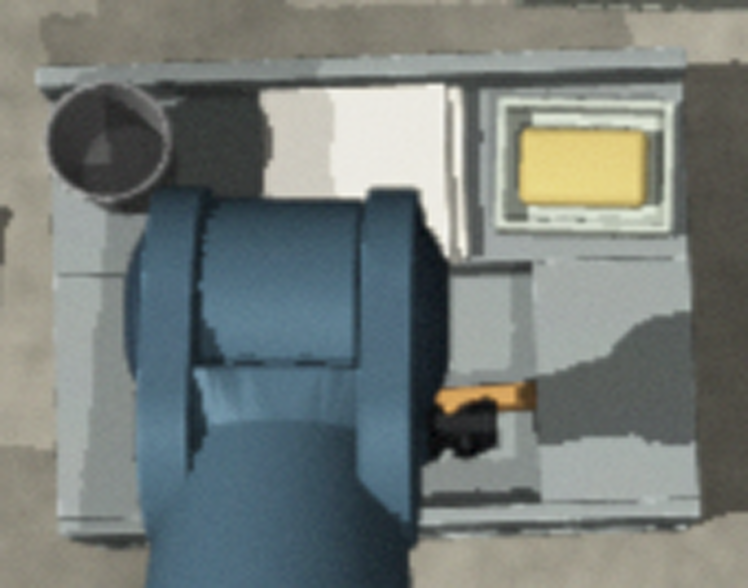

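```bash
python3 - <<'E'
from h import *
import cv2
s=lambda u,v:(230+u/5-.4,210+v/5-.4)
for p in [(272,235),(455,352),(290,452),(133,330)]: print(w2t(scn(s(*p),.148)))
b=lambda u,v:(195+u/4.4-.4,120+v/4.2-.4)
for p in [(262,88),(445,84),(456,256)]: print('top3',w2t(top(b(*p),.148)))
for p in [(460,86),(468,256)]: print('top2',w2t(top(b(*p),.142)))
i=cv2.imread('pics/i_wrist.png')[415:475,140:500];cv2.imwrite('pics/j.png',cv2.resize(i,None,fx=2.2,fy=6,interpolation=cv2.INTER_CUBIC))
E
```

```text
[ 0.0767 -0.0431  0.148 ]
[0.0709 0.062  0.148 ]
[0.1579 0.0539 0.148 ]
[ 0.158  -0.0415  0.148 ]
top3 [0.1711 0.0563 0.148 ]
top3 [ 0.1704 -0.0436  0.148 ]
top3 [ 0.0707 -0.0468  0.148 ]
top2 [ 0.1705 -0.0517  0.142 ]
top2 [ 0.0716 -0.0532  0.142 ]
```

View pics/j.png

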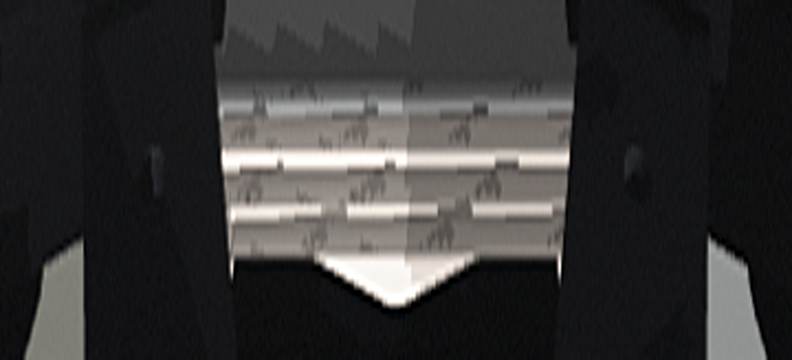

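```bash
cat >> h.py <<'E'
def brushR(by=.097,tilt=0):
    R=Rn.from_euler('z',by).as_matrix()@Rn.from_euler('x',tilt,degrees=True).as_matrix()
    return np.column_stack([-R[:,1],-R[:,2],R[:,0]])
E
python3 - <<'E'
from h import *
plan(t2w([-.0078,.012,.15]),brushR())
E
```

```text
t 5.28 pos [0.5085 0.0748 0.203 ] tier [-0.0412  0.0002  0.203 ] shift units [1.1319 1.7555 0.39  ] turn deg [ 0.3545 87.6027 -0.502 ] units [ 0.0039  0.9734 -0.0056] F [ 0.8294  0.4779 -0.393 ] gap 0.046851012320807905 q [ 0.0218  0.2787 -0.1694  1.1324  0.0011 -0.0333]
[[ 0.9984 -0.0097 -0.0551]
 [ 0.0551  0.0009  0.9985]
 [-0.0096 -1.      0.0014]]
```

Call:
{"method": "servo_tool", "body": {"deltas": [[[0.6,0,0.2,0,0.078,0,0.1],[0.5,0,0.2,0,0.078,0,0.1],[0,0,0,0,0.078,0,0.1],[0,0,0,0,0.078,0,0.1],[0,0,0,0,0.078,0,0.1]]]}}

```text
time: 5.7
ee_pos: [0.5484, 0.0872, 0.1956]
ee_rot: [0.679, -0.205, 0.195, -0.677]
ft_force: [-0.2, 0.3, -0.4]
finger_gap: 0.0467
```

Call:
{"method": "servo_tool", "body": {"deltas": [[[0,0,0,0,0.078,0,0.1],[0,0,0,0,0.078,0,0.1],[0,0,0,0,0.078,0,0.1],[0,0,0,0,0.078,0,0.1],[0,0,0,0,0.078,0,0.1]]]}}

```text
time: 6.12
ee_pos: [0.5543, 0.0873, 0.1857]
ee_rot: [0.588, -0.405, 0.393, -0.58]
ft_force: [0.2, -0.5, 0.1]
finger_gap: 0.0472
```

```bash
python3 - <<'E'
from h import *
plan(t2w([-.0078,.012,.15]),brushR())
E
```

```text
t 6.12 pos [0.5543 0.0873 0.1857] tier [0.0052 0.0102 0.1857] shift units [-0.1816  1.1979 -0.3696] turn deg [ 1.1373 15.7681 -0.3029] units [ 0.0126  0.1752 -0.0034] F [ 0.1624 -0.5484  0.1404] gap 0.04715850014055606 q [ 0.0424  0.3893 -0.057   1.145   0.0014  1.241 ]
[[ 0.3636 -0.0205  0.9313]
 [-0.9315  0.0005  0.3637]
 [-0.0079 -0.9998 -0.0189]]
```

Call:
{"method": "servo_tool", "body": {"deltas": [[[-0.18,0,-0.37,0.006,0.078,-0.003,0.1],[0,0,0,0.006,0.078,0,0.1],[0,0,0,0,0.019,0,0.1],[0,0,0,0,0,0,0.1]]]}}

```text
time: 6.45
ee_pos: [0.5459, 0.0883, 0.1781]
ee_rot: [0.523, -0.479, 0.476, -0.52]
ft_force: [0.2, -0.5, 1.1]
finger_gap: 0.0473
```

```bash
sed -i 's/^plan.*/plan(t2w([-.0078,.012,.075]),brushR())/' snap.py; python3 snap.py k wrist
```

```text
t 6.45 pos [0.5459 0.0883 0.1781] tier [-0.0032  0.0116  0.1781] shift units [-0.0133  3.4366 -0.1299] turn deg [ 0.3929 -0.5226 -0.0633] units [ 0.0044 -0.0058 -0.0007] F [ 0.181  -0.5201  1.1327] gap 0.04732731837965143 q [ 0.0451  0.366  -0.1116  1.1     0.0008  1.528 ]
[[ 0.0878 -0.0069  0.9961]
 [-0.9961  0.0005  0.0878]
 [-0.0011 -1.     -0.0069]]
```

View pics/k_wrist.png

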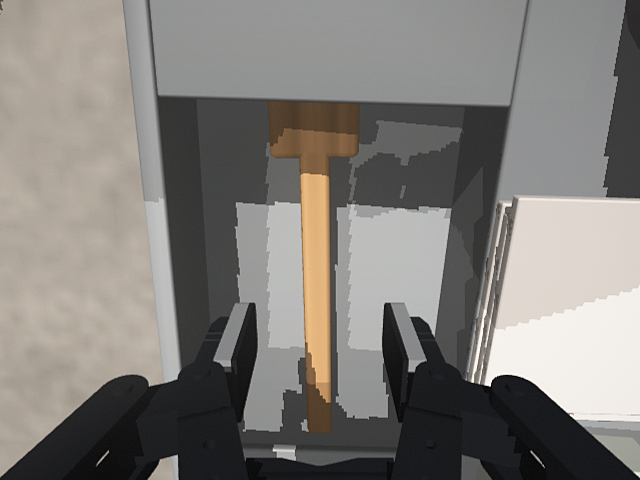

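```bash
python3 - <<'E'
from h import *
HE=np.array([[-0.001,0.9457,0.3251,-0.0829],[0.0005,-0.3251,0.9457,-0.13],[1,0.0011,-0.0001,0.0004],[0,0,0,1]])
KW=np.array([[429.2,0,319.3],[0,429.2,233],[0,0,1]])
T=np.eye(4);T[:3,:3]=[[.0878,-.0069,.9961],[-.9961,.0005,.0878],[-.0011,-1,-.0069]];T[:3,3]=[.5459,.0883,.1781]
T=T@HE
for p in [(314.5,175),(318.5,380),(269,156),(359,156)]:
    q=ray(p,.085,KW,T);print(q,w2t(q))
E
```

```text
[0.5397 0.1264 0.085 ] [-0.0072  0.0501  0.085 ]
[ 0.5532 -0.0019  0.085 ] [-0.0008 -0.0787  0.085 ]
[0.5154 0.1342 0.085 ] [-0.0311  0.0592  0.085 ]
[0.5618 0.1384 0.085 ] [0.0155 0.0608 0.085 ]
```

Call:
{"method": "servo_tool", "body": {"deltas": [[[0.03,0.9,-0.08,0.004,-0.006,0,0.1],[0,0.9,0,0,0,0,0.1],[0,0.9,0,0,0,0,0.1],[0,0.3,0,0,0,0,0.1]]]}}

```text
time: 6.83
ee_pos: [0.5504, 0.0873, 0.0855]
ee_rot: [-0.523, 0.472, -0.475, 0.527]
ft_force: [-0.9, -0.7, 0.5]
finger_gap: 0.0471
```

```bash
sed -i 's/^plan.*/plan(t2w([-.006,.010,.074]),brushR(.099))/' snap.py; python3 snap.py l wrist
```

```text
t 6.83 pos [0.5504 0.0873 0.0855] tier [0.0013 0.0104 0.0855] shift units [ 0.003   0.3804 -0.2456] turn deg [-0.4254  0.247  -0.0352] units [-0.0047  0.0027 -0.0004] F [-0.8592 -0.7393  0.5088] gap 0.04711377382482333 q [ 0.0429  0.435  -0.2634  0.865   0.001   1.5104]
[[ 0.1031  0.0073  0.9946]
 [-0.9947  0.0014  0.1031]
 [-0.0006 -1.      0.0074]]
```

View pics/l_wrist.png

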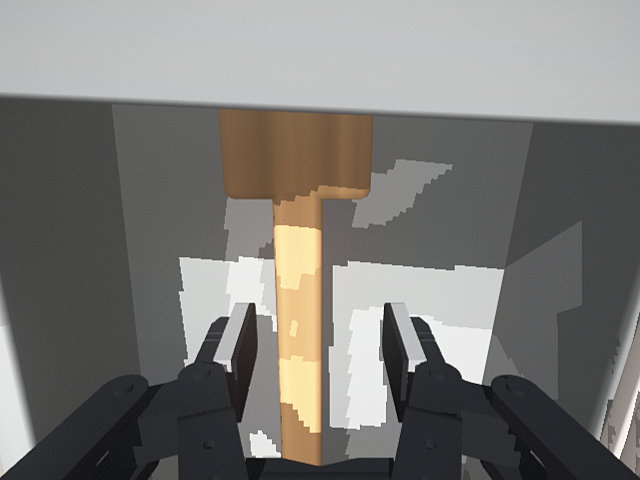

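Call:
{"method": "servo_tool", "body": {"deltas": [[[0,0.15,-0.24,-0.004,0.002,0,0.1],[0,0.2,0,0,0,0,0.1],[0,0,0,0,0,0,0.1]]]}}

```text
time: 7.13
ee_pos: [0.5437, 0.0865, 0.0742]
ee_rot: [0.525, -0.475, 0.474, -0.524]
ft_force: [-1.2, 0.5, -0.1]
finger_gap: 0.0472
```

```bash
python3 snap.py m wrist
```

```text
t 7.13 pos [0.5437 0.0865 0.0742] tier [-0.0055  0.01    0.0742] shift units [-0.0018  0.0076 -0.0172] turn deg [ 0.0475  0.1008 -0.0384] units [ 0.0005  0.0011 -0.0004] F [-1.2083  0.49   -0.0947] gap 0.04719808148911988 q [ 0.0421  0.4407 -0.2873  0.8436  0.0006  1.5122]
[[ 0.1006 -0.0009  0.9949]
 [-0.9949  0.0006  0.1006]
 [-0.0007 -1.     -0.0008]]
```

View pics/m_wrist.png

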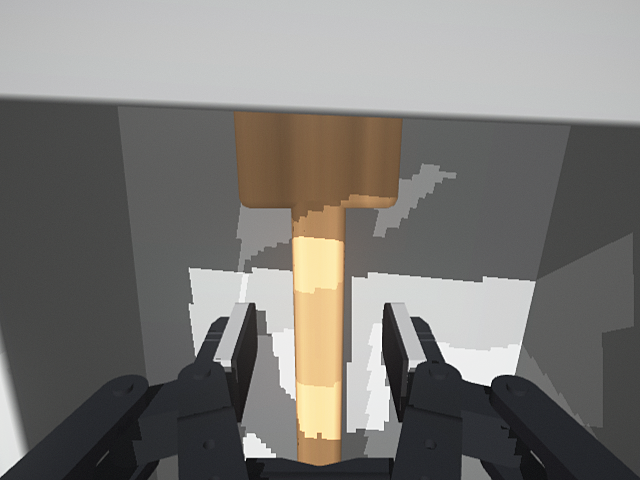

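Handle centred between the jaws (u≈320). Close.

Call:
{"method": "servo_tool", "body": {"deltas": [[[0,0,0,0,0,0,-1],[0,0,0,0,0,0,-1],[0,0,0,0,0,0,-1],[0,0,0,0,0,0,-1],[0,0,0,0,0,0,-1]]]}}

```text
time: 7.6
ee_pos: [0.547, 0.0867, 0.0788]
ee_rot: [-0.523, 0.473, -0.476, 0.526]
ft_force: [0.1, -0.1, -2.3]
finger_gap: 0.015
```

Call:
{"method": "servo_tool", "body": {"deltas": [[[0,0,0,0,0,0,-1],[0,0,0,0,0,0,-1],[0,-0.25,0,0,0,0,-1],[0,-0.25,0,0,0,0,-1],[0,0,0,0,0,0,-1]]]}}

```text
time: 8.02
ee_pos: [0.5463, 0.0866, 0.0949]
ee_rot: [-0.523, 0.473, -0.475, 0.526]
ft_force: [0.1, 0.3, -1.0]
finger_gap: 0.0146
```

```bash
python3 snap.py n wrist
```

```text
t 8.02 pos [0.5463 0.0866 0.0949] tier [-0.0029  0.01    0.0949] shift units [-0.0045  0.6967 -0.1081] turn deg [-0.3228  0.1288 -0.0135] units [-0.0036  0.0014 -0.0001] F [ 0.0568  0.3409 -0.9527] gap 0.014570487661267159 q [ 0.0423  0.4198 -0.2601  0.8852  0.0006  1.5118]
[[ 0.1011  0.0056  0.9949]
 [-0.9949  0.0008  0.1011]
 [-0.0002 -1.      0.0056]]
```

View pics/n_wrist.png

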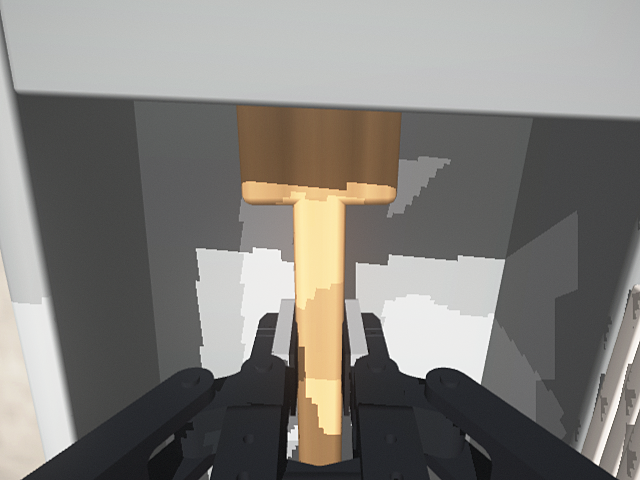

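Call:
{"method": "servo_tool", "body": {"deltas": [[[0.45,0,-0.05,-0.002,0,0,-1],[0.45,0,0,0,0,0,-1],[0.35,0,0,0,0,0,-1]]]}}

```text
time: 8.32
ee_pos: [0.5486, 0.0489, 0.095]
ee_rot: [-0.525, 0.472, -0.474, 0.527]
ft_force: [0.9, -0.3, -0.8]
finger_gap: 0.0149
```

```bash
sed -i 's/^plan.*/plan(t2w([-.004,-.028,.093]),brushR(.099))/' snap.py; python3 snap.py o wrist
```

```text
t 8.32 pos [0.5486 0.0489 0.095 ] tier [-0.0026 -0.0278  0.095 ] shift units [ 0.0052  0.0651 -0.0474] turn deg [-0.168   0.3708 -0.0229] units [-0.0019  0.0041 -0.0003] F [ 0.9218 -0.2834 -0.8104] gap 0.014896440022045727 q [-0.0267  0.4178 -0.2632  0.8869  0.0008  1.4387]
[[ 0.1053  0.0029  0.9944]
 [-0.9944  0.0007  0.1053]
 [-0.0004 -1.      0.0029]]
```

View pics/o_wrist.png

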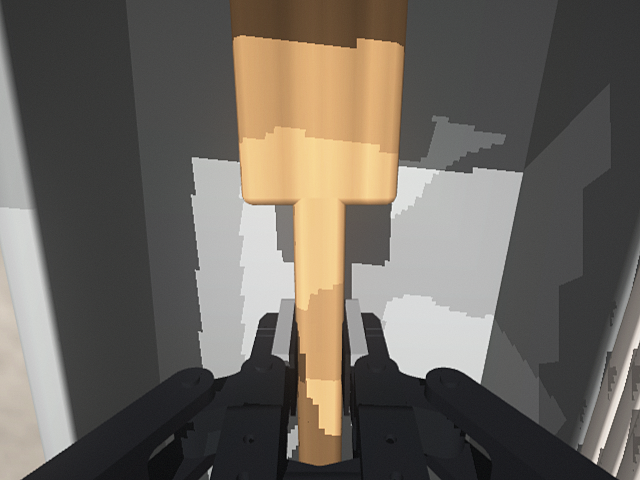

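Call:
{"method": "servo_tool", "body": {"deltas": [[[0.13,-0.2,-0.04,0,0,0.075,-1],[0,-0.5,0,0,0,0.075,-1]]]}}

```text
time: 8.53
ee_pos: [0.5461, 0.0451, 0.1147]
ee_rot: [-0.466, 0.532, -0.405, 0.58]
ft_force: [0.2, -0.1, -1.1]
finger_gap: 0.0147
```

```bash
cat >> h.py <<'E'
def bstate(goal=None):
    from station import env
    s=env.read_state();R=Rn.from_quat(s['ee_rot']).as_matrix();g=np.array(s['ee_pos'])
    by=-R[:,0];bz=-R[:,1]
    f=lambda a,b:w2t(g+by*a+bz*b)
    print('t',round(s['time'],2),'grip',w2t(g),'tilt',np.degrees(np.arcsin(by[2])),'yaw',np.arctan2(by[1],by[0])-np.pi/2,'roll',np.degrees(R[2,2]),'q',s['q'],'gap',s['finger_gap'],'F',s['ft_force'])
    print('head bot',f(.11,-.022),'head top',f(.11,.008),'tail bot',f(-.13,-.022),'tail top',f(-.13,.008))
    l=(w2t(g)[1]+.088)/(RT.T@by)[1]; print('handle top at y=-88',f(-l,.008/(by[2]**2+1e-9) if 0 else .008))
    for W,n in (([0,0,1],'up 10mm'),(RT[:,1],'+y 10mm'),(RT[:,0],'+x 10mm')): print(n,(R.T@np.array(W))/3)
    if goal is not None: plan(t2w(goal[0]),brushR(.099,goal[1]))
E
python3 - <<'E'
from h import *
bstate()
E
```

```text
t 8.53 grip [-0.0053 -0.0314  0.1147] tilt 13.906901989755516 yaw 0.11089774991753498 roll 0.07224871289567528 q [-0.161   0.4324 -0.209   0.9945  0.234   1.2914] gap 0.014653375275796843 F [ 0.1802 -0.0693 -1.115 ]
head bot [-0.0116  0.0804  0.1198] head top [-0.0112  0.0732  0.1489] tail bot [ 0.0014 -0.1522  0.0621] tail top [ 0.0018 -0.1594  0.0912]
handle top at y=-88 [-0.0021 -0.0899  0.1084]
up 10mm [-0.0801 -0.3236  0.0004]
+y 10mm [-0.3231  0.08    0.0185]
+x 10mm [ 0.0181 -0.004   0.3328]
```

Call:
{"method": "servo_tool", "body": {"deltas": [[[-0.1,-0.42,0,0,-0.004,0.075,-1],[-0.25,-0.37,0,0,0,0.075,-1]]]}}

```text
time: 8.7
ee_pos: [0.5465, 0.0473, 0.1436]
ee_rot: [-0.397, 0.581, -0.33, 0.629]
ft_force: [-1.0, 0.2, -2.6]
finger_gap: 0.0148
```

```bash
python3 - <<'E'
from h import *
bstate()
E
```

```text
t 8.7 grip [-0.0048 -0.0293  0.1436] tilt 27.953332246039505 yaw 0.12059181064239066 roll 0.4851552602244767 q [-0.2728  0.4881 -0.1164  1.1574  0.4518  1.1357] gap 0.01477393878748981 F [-1.0453  0.2472 -2.6417]
head bot [-0.0116  0.078   0.1758] head top [-0.011   0.064   0.2023] tail bot [ 0.0023 -0.1335  0.0633] tail top [ 0.0029 -0.1476  0.0898]
handle top at y=-88 [-0.0008 -0.0917  0.1195]
up 10mm [-0.1563 -0.2944  0.0028]
+y 10mm [-0.2938  0.1561  0.0204]
+x 10mm [ 0.0193 -0.0071  0.3327]
```

Call:
{"method": "servo_tool", "body": {"deltas": [[[-0.6,0.3,0.02,0,-0.005,0.06,-1],[-0.6,0.05,0.02,0.003,-0.005,0.075,-1]]]}}

```text
time: 8.87
ee_pos: [0.547, 0.079, 0.1562]
ee_rot: [-0.329, 0.614, -0.261, 0.668]
ft_force: [0.6, 0.5, -1.6]
finger_gap: 0.015
```

```bash
python3 - <<'E'
from h import *
bstate()
E
```

```text
t 8.87 grip [-0.0026  0.0023  0.1562] tilt 40.39756917497872 yaw 0.14430982105625967 roll 1.666035123684005 q [-0.308   0.5549 -0.082   1.2497  0.6425  1.0267] gap 0.015032042125520688 F [ 0.5997  0.4554 -1.5932]
head bot [-0.0105  0.1     0.2107] head top [-0.0099  0.0806  0.2336] tail bot [ 0.0058 -0.082   0.0552] tail top [ 0.0064 -0.1015  0.078 ]
handle top at y=-88 [ 0.0056 -0.0932  0.0851]
up 10mm [-0.216  -0.2537  0.0097]
+y 10mm [-0.2528  0.2161  0.0215]
+x 10mm [ 0.0226 -0.0066  0.3325]
```

Call:
{"method": "servo_tool", "body": {"deltas": [[[-0.9,-0.1,0,0,-0.005,0,-1],[-0.6,-0.5,0,0,0,0,-1]]]}}

```text
time: 9.03
ee_pos: [0.5409, 0.0982, 0.1919]
ee_rot: [-0.328, 0.619, -0.258, 0.665]
ft_force: [0.9, 0.9, -1.4]
finger_gap: 0.0146
```

```bash
python3 - <<'E'
from h import *
bstate()
E
```

```text
t 9.03 grip [-0.0076  0.0219  0.1919] tilt 40.903106947873184 yaw 0.13401144964547584 roll 1.0410810232299175 q [-0.2801  0.5127 -0.0578  1.3095  0.6547  1.0599] gap 0.014576208887825792 F [ 0.93    0.8932 -1.3548]
head bot [-0.0147  0.1192  0.2473] head top [-0.0139  0.0995  0.27  ] tail bot [-0.0004 -0.0617  0.0901] tail top [ 0.0004 -0.0813  0.1128]
handle top at y=-88 [ 0.0014 -0.0932  0.1024]
up 10mm [-0.2183 -0.2519  0.0061]
+y 10mm [-0.2512  0.2181  0.0211]
+x 10mm [ 0.0199 -0.0092  0.3326]
```

Call:
{"method": "servo_tool", "body": {"deltas": [[[-0.7,-0.1,0.02,0,0,0,-1],[-0.65,-0.75,0.01,0,0,0,-1],[-0.65,-0.75,0.01,0,0,0,-1],[-0.65,-0.75,0.01,0,0,0,-1],[-0.2,-0.25,0,0,0,0,-1]]]}}

```text
time: 9.45
ee_pos: [0.5377, 0.1102, 0.3095]
ee_rot: [-0.329, 0.621, -0.258, 0.663]
ft_force: [1.2, 0.2, -1.3]
finger_gap: 0.0148
```

```bash
python3 - <<'E'
from h import *
bstate()
E
sed -i 's/^plan.*//' snap.py
sed -i 's/\[210:320,230:370\],None,fx=5,fy=5/[150:350,200:440],None,fx=3,fy=3/' snap.py
python3 snap.py p wrist scene
```

```text
t 9.45 grip [-0.0101  0.034   0.3095] tilt 40.85740752619602 yaw 0.1266558494835861 roll 0.6971397946757584 q [-0.2602  0.4413  0.1411  1.5681  0.6584  1.0876] gap 0.01481927858816456 F [ 1.1892  0.1802 -1.2918]
head bot [-0.0168  0.1314  0.3648] head top [-0.0158  0.1118  0.3875] tail bot [-0.0038 -0.0497  0.2078] tail top [-0.0029 -0.0693  0.2305]
handle top at y=-88 [-0.0011 -0.0932  0.2098]
up 10mm [-0.2181 -0.2521  0.0041]
+y 10mm [-0.2515  0.2179  0.0204]
+x 10mm [ 0.018  -0.0103  0.3327]
```

View pics/p_scene.png

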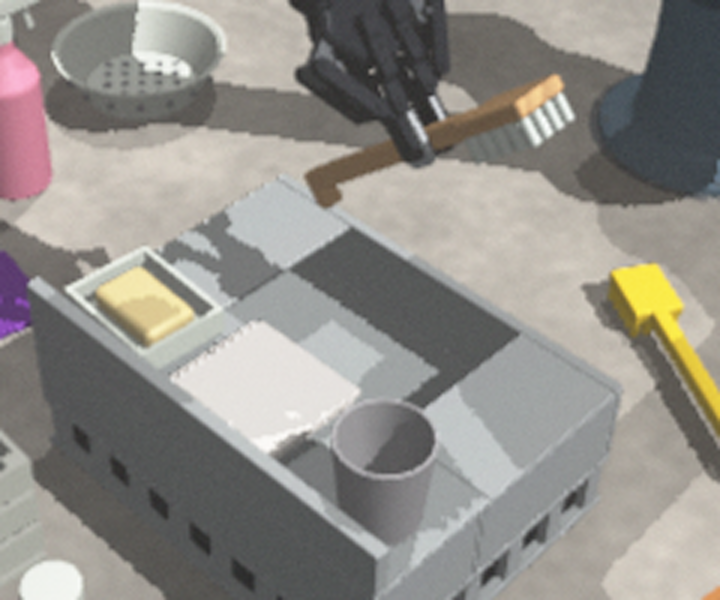

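View pics/p_wrist.png

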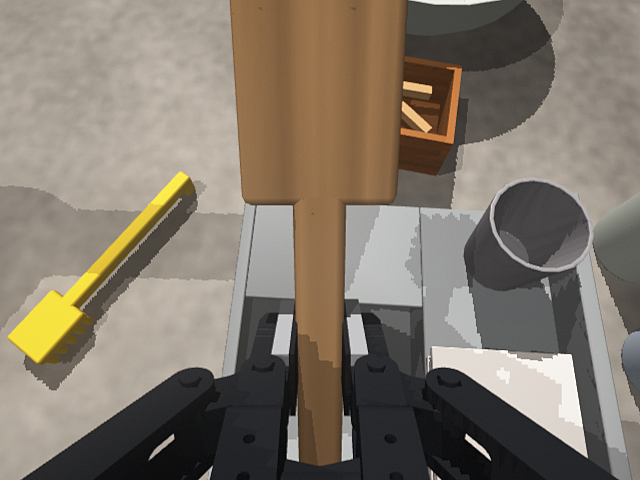

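Call:
{"method": "servo_tool", "body": {"deltas": [[[0,0,0,0,0,0,-1],[0,0,0,0,0,0,-1],[0,0,0,0,0,0,-1],[0,0,0,0,0,0,-1],[0,0,0,0,0,0,-1]]]}}

```text
time: 9.97
ee_pos: [0.5365, 0.1088, 0.3019]
ee_rot: [-0.33, 0.624, -0.257, 0.66]
ft_force: [-0.1, -0.5, -1.3]
finger_gap: 0.0146
```

```bash
python3 - <<'E'
from h import *
bstate()
pp=lambda t:3*(proj(t2w(t),KS,TS)-[200,150])
print('pred tail in p_scene',pp([-.0038,-.0497,.2078]),'head top',pp([-.0158,.1118,.3875]))
s=lambda u,v:(200+u/3-.4,150+v/3-.4)
for p in [(258,322),(360,388),(172,376),(268,452)]: print('tile',w2t(scn(s(*p),.148)))
E
python3 snap.py q top scene
```

```text
t 9.97 grip [-0.0115  0.0327  0.3019] tilt 40.83425848893305 yaw 0.11930830706982842 roll 0.24335880356055303 q [-0.2618  0.4465  0.129   1.5581  0.6548  1.0875] gap 0.014632421629999314 F [-0.117  -0.493  -1.2998]
head bot [-0.0176  0.1301  0.3572] head top [-0.0165  0.1106  0.3799] tail bot [-0.0059 -0.0511  0.2003] tail top [-0.0048 -0.0707  0.223 ]
handle top at y=-88 [-0.0034 -0.0932  0.2034]
up 10mm [-0.218  -0.2522  0.0014]
+y 10mm [-0.2517  0.2176  0.0202]
+x 10mm [ 0.0162 -0.0121  0.3327]
pred tail in p_scene [324.4866 203.3726] head top [533.369  82.975]
tile [ 0.075  -0.0399  0.148 ]
tile [0.0702 0.0584 0.148 ]
tile [ 0.1556 -0.0419  0.148 ]
tile [0.1565 0.0562 0.148 ]
```

View pics/q_top.png

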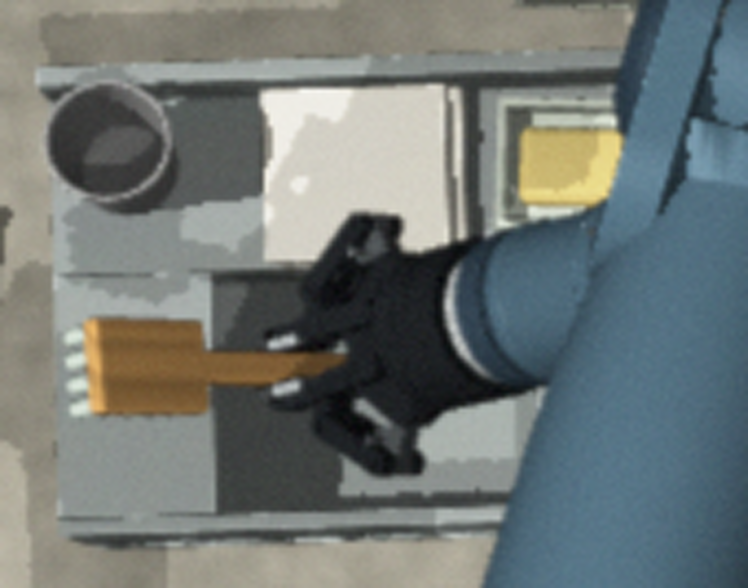

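View pics/q_scene.png

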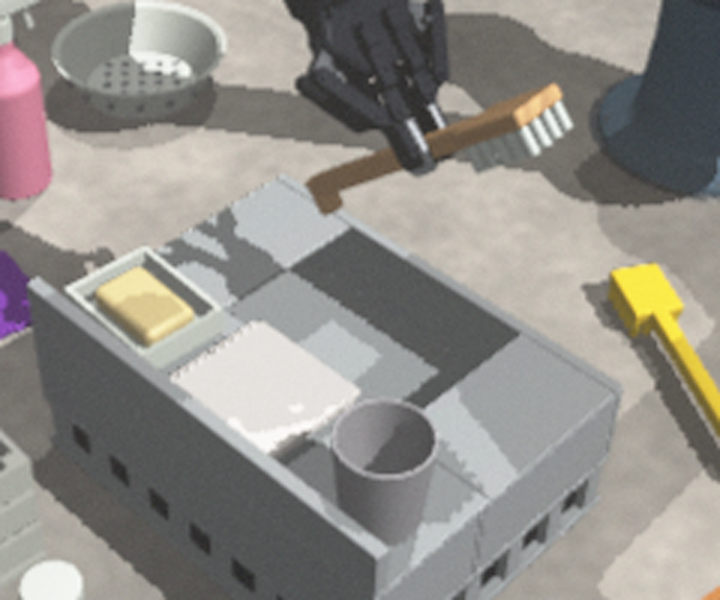

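```bash
python3 - <<'E'
from station import env
from h import *
bstate();print(env.read_state()['qd'])
env.job_done()
E
```

```text
t 10.07 grip [-0.0114  0.0328  0.3021] tilt 40.83355718400555 yaw 0.11949714672142098 roll 0.25056695588643807 q [-0.2617  0.4464  0.1294  1.5584  0.6549  1.0875] gap 0.014809100809042188 F [ 0.7793 -0.2995 -1.0708]
head bot [-0.0176  0.1302  0.3574] head top [-0.0165  0.1106  0.3801] tail bot [-0.0059 -0.051   0.2005] tail top [-0.0048 -0.0706  0.2232]
handle top at y=-88 [-0.0033 -0.0932  0.2036]
up 10mm [-0.218  -0.2522  0.0015]
+y 10mm [-0.2517  0.2176  0.0202]
+x 10mm [ 0.0163 -0.0121  0.3327]
[ 0.0023 -0.0051  0.0137  0.0036  0.0046  0.0001]
the job is handed in; nothing more can be done
```

I tapped the three tiles back against the ledge, drew the brush out head-first through the opening, and handed the job in at about 10 s with the brush still gripped. No verdict was reported.

**Tiles:** The first push only moved the upper part of the stack, because the fingertips sat too high. A second, lower push brought all three back. A wrist close-up taken before the grasp showed the three front edges parallel to about a pixel. The top camera put the front edge at tier x ≈ 71 mm and the rear edge at ≈ 171 mm. After the lift, the visible top tile was unchanged in both outside views. The scene camera read that tile as about 15 mm shorter in depth than it is, with a slightly skewed front edge (70 to 75 mm), so I relied on the top and wrist views.

**Brush:** It was gripped at the handle (opening about 15 mm), lifted, slid about 40 mm towards −y, tilted to about 41°, and drawn out along its length.
- **Height:** at hand-in the ends were at tier z ≈ 0.20 m (tail) and ≈ 0.36 m (head). That puts the lowest point about 70 mm above the deck.
- **Position:** the grip point was about 35 mm sideways of the opening's centre.
- **At rest:** the arm was nearly still and the wrist force was about 1 N, consistent with nothing but the brush's weight.

The cup and the soap dish, and the other things still in view, showed no sign of having moved. The arm hid part of the soap dish in the last top view. The hold pose sank about 8 mm over the last five idle rows before hand-in, then stayed steady.

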